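# Fit the extruder's die plate on its two pins

## Robot

A 6-joint arm with a two-finger parallel gripper is mounted at the origin on the work surface. World frame = base frame: x ahead of the robot, y to its left, z up, the work surface at z = 0. Lengths are in mm, angles in rad, forces in N, time in s.
With the tool pointing down it reaches from about 275 to 825 mm from the base axis. Payload 4.9 kg.
Tool frame: the origin (TCP) lies at the very end of the fingers, on their centre line; the grasp point (between the pads) lies 19 mm behind it; z points along the fingers, y is the line along which they close (so a half turn about z gives the same grasp; the last joint's range is limited). The gripper opens to 85 mm and grips with 20 to 120 N. Pads are 22 mm wide; open, the fingers measure 114 mm over their backs; the gripper's body (76 mm by 85 mm) begins 54 mm behind the grasp point. The pads swing forward as they close: fully open they stand 13 mm farther back than shut.
Start: joints at [1.213, 0.326, -0.193, 1.052, 0, 1.437], TCP at [122.058, 536.303, 231.281] pointing down, gripper open.
Joint ranges: [-2.65, 2.65], [-0.97, 1.79], [-1.3, 1.35], [-1.93, 2.1], [-1.47, 1.37], [-3.14, 3.14]. Speed limits (rad/s): [2.57, 2.57, 3.14, 3.14, 3.14, 3.14].

## Interface

Orientations are given as [roll, pitch, yaw] about the fixed x, y, z axes, in that order (R = Rz(yaw) Ry(pitch) Rx(roll)).
In Python, from bench import bot, solve_ik, imaging gives the robot as it stands. Calls block until the motion is done:
- bot.move_ptp(position, orientation): joint-space move of the TCP to a pose.
- bot.movel(position, rot=None, max_speed=150, threshold=None): straight line of the TCP; rot=None keeps the orientation; max_speed is the mean speed in mm/s. With threshold (N) it stops when the force on the tool has changed by that much, and returns True; else False.
- bot.move_j(angles): joint-space move.
- bot.grip(opening, effort=None): opening from 0.0 (shut) to 1.0 (fully open); effort is the grip in N (None keeps the last); returns when the fingers have stopped.
- bot.dwell(seconds).
- solve_ik(position, orientation): joint angles nearest the present ones, or None.
- bot.get_state(): the state.
- imaging.capture(name): name is "scene" or "side" or "wrist"; returns the picture (420x560x3 uint8, blue, green, red); there is no depth.
- imaging.camera_model(name): a dict with "K" (3x3 intrinsics, pixels), "k1" (the pictures are not rectified: a ray, as slopes to the right and down, at radius r is drawn at 1 + k1 r^2 times it, then the intrinsics apply), "position" and "rotation" of the camera in the world. Camera axes: x right, y up, looking along -z (the intrinsics and any distortion apply to the point x, -y, -z); pixel columns grow to the right and rows downward; lengths in mm; the calibration is good to about 2 mm. A picture is of the moment at which its call begins: read the wrist's pose just before it. camera_model takes no time and is no camera call; for the wrist camera it gives the pose at the moment of the call.
A pose or a line that the arm cannot do raises bot.IKError and nothing moves.
- bot.sign_off(): hands the job in; it is judged then, once.
The state is a dict: "t": time; "qpos": joint angles; "joint_velocities": joint speeds; "effort": joint torques, N m; "tcp_pos": TCP position; "orientation": TCP orientation; "contact_force": force on the tool from outside, world axes, zero at the start; "wrist_torque": the same for the moment, N m; "opening": opening from 0.0 (shut) to 1.0 (fully open); "gripper_force": force on a finger pad.
Only numpy, scipy, OpenCV 4.12 (cv2) and the standard library are available. Lean on these libraries where they do the work, as an engineer would, in place of code of your own. Each camera call takes 0.05 s, during which the arm holds its last target. There are 200 camera calls.

## Task

Pull the metal die plate out of the tilted, partitioned carton and lean it on the sloped wooden stand, foot on the ledge and back against the rest, and let go of it. Then take it again across its width and fit it on the clay extruder's die bar, both holes over the two upright pins, lying flat and fully home, and let go. Leave everything else on the bench where it is.

Things in the scene. Friction and masses are not known exactly. Their poses are not given: they have to be found in the camera images.
- die_center (a point): centre of the loose bare aluminium die plate, 170 x 50 x 8 mm, 0.18 kg; 11 mm holes 60 mm each side of centre, oblong opening in the middle. z: along its length, upwards at the start; y: width; x: normal to the faces (upper face at the start). Stands on end in the carton's middle row, left or right column, leaning 20 degrees, top 50 mm out of the carton. May end either way round or face up
- carton: fixed open cardboard carton, 88 (x) x 132 (y) x 120 mm deep, walls 4 mm, 3 rows (24 mm in x) by 2 columns (60 mm in y). It is propped so that its depth axis leans 20 degrees from vertical, opening towards this frame's -x. The plate comes free after a pull of 120 mm along its own length. Origin on the bench under its middle; z up
- stand: fixed wooden leaning stand: base 130 (x) x 85 (y) x 14 mm, sloped rest 30 mm wide, 95 mm long; at its foot, square to it, a ledge 60 mm wide, 30 mm deep. In this frame the rest's face looks along (0.866, 0, 0.5); up-slope is (-0.5, 0, 0.866). A plate on end on the ledge is wider than the rest (edges free) and overtops it by 75 mm. Origin under the base; z up
- stand_rest (a point): where the die plate's centre lies when it leans home on the stand, its length up the slope: 85 mm up the slope from the ledge, 4 mm off the rest, mid-width. Axes are those of the stand
- holder_seat (a point): home of the die plate's centre on the fixed steel die bar, midway between the pins, 4 mm above the bar's top, 44 mm above the bench. Bar 180 (x) x 34 (y) x 40 mm; two upright 8 mm pins at x = -60 and +60 mm, 18 mm above the bar, the last 6 mm tapered. x along the bar, z up. Two low arms run on from its +x end to the extruder, 230 mm high, from x = +195 mm on
- rib: wooden slat 36 x 8 x 140 mm standing in the other column of the carton's middle row; leave it. Origin at the middle of its lower end
- mug: blue mug, 76 mm wide, 90 mm high, handle at its +y; leave it. Origin under its middle
- jar: glass jar with a white cap, 64 mm wide, 100 mm high; leave it. Origin under its middle
- brush: brush with a wooden handle lying flat along its x; leave it. Origin under its middle
- cutter: thin steel ring cutter, 54 mm wide, 30 mm high; leave it. Origin under its middle
There are look-alikes about, which are no part of the job. What is shaped like the part that bears die_center but pink is not meant.

How it is judged:
By the outcome, as a careful person would: the job done as asked, in the order asked, and still so for the second after the job is handed in, with the robot touching nothing.
It also fails if it takes over 69 s, if anything falls off the work surface, if the arm or the gripper's body presses on something with over 40 N, if the wrist force passes 120 N, or if a joint passes its speed limit or range.

## Working session

There is one attempt and no reset: what is moved stays moved. The work goes in short steps, each a Python script; the robot and the scene stay as the last script left them, time stands still between calls to the robot, and variables do not carry over. Pictures are saved under pics/ and viewed, at most 10 in all, crops included, and the job is handed in when it is done.

```bash
ls; mkdir -p pics
python3 - <<'E'
from bench import bot, imaging
import cv2, numpy as np
for n in ("scene","side"):
    cv2.imwrite(f"pics/{n}0.png",cv2.resize(imaging.capture(n),(800,600),interpolation=cv2.INTER_CUBIC))
    m=imaging.camera_model(n); print(n,{k:np.round(v,4).tolist() for k,v in m.items()})
cv2.imwrite("pics/wrist0.png",imaging.capture("wrist"))
m=imaging.camera_model("wrist"); print({k:np.round(v,4).tolist() for k,v in m.items()})
print(bot.get_state())
E
```

```text
pics
scene {'K': [[492.2295, 0.0, 278.1206], [0.0, 492.2295, 215.6662], [0.0, 0.0, 1.0]], 'k1': -0.1036, 'position': [1137.8814, -184.7734, 1045.9676], 'rotation': [0.5644, 0.0152, 1.3077]}
side {'K': [[388.0979, 0.0, 281.8084], [0.0, 388.0979, 210.2881], [0.0, 0.0, 1.0]], 'k1': -0.1029, 'position': [314.7774, -553.3706, 796.5107], 'rotation': [0.6631, -0.0091, -0.4431]}
{'K': [[373.6733, 0.0, 279.5945], [0.0, 373.6733, 211.8678], [0.0, 0.0, 1.0]], 'k1': -0.0542, 'position': [58.4954, 550.8189, 373.4892], 'rotation': [-0.2642, 0.0028, 1.3464]}
{'t': 0.15, 'qpos': array([ 1.21276804e+00,  3.26797301e-01, -1.93322049e-01,  1.05202904e+00,
        1.96174324e-05,  1.43658850e+00]), 'joint_velocities': array([ 0.00059432, -0.00096152,  0.00183565, -0.00116702, -0.00047955,
       -0.00113261]), 'effort': array([ 2.70531764e-04, -4.43704569e+01,  2.62664813e+01,  1.04828080e-02,
       -1.60492423e-04,  5.43028822e-08]), 'tcp_pos': array([121.90857212, 535.8707949 , 230.68104107]), 'orientation': array([-3.14025537e+00, -2.00354254e-04,  2.91777205e+00]), 'contact_force': array([ 0.41576275, -0.20376092, -0.18328397]), 'wrist_torque': array([-0.00549845, -0.00637353, -0.02114712]), 'gripper_force': 0.0, 'opening': 1.0023724534948308}
```

View pics/scene0.png

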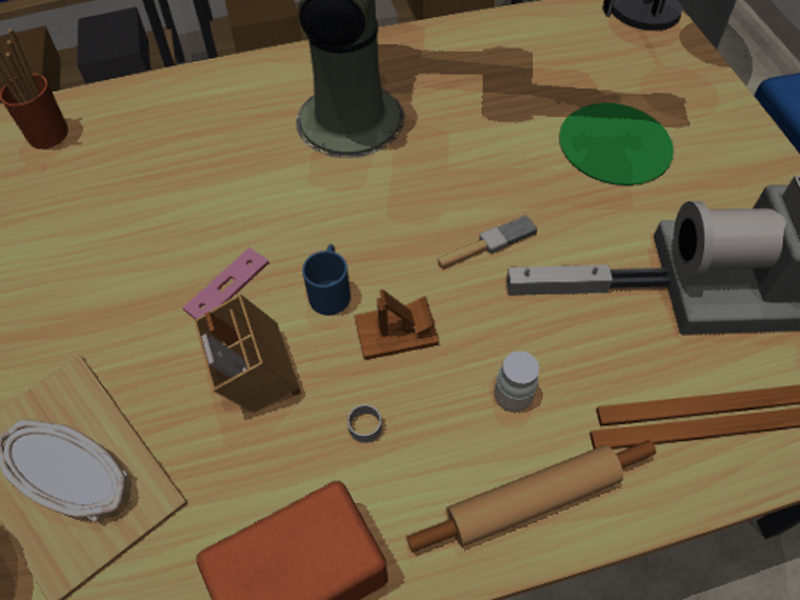

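View pics/side0.png

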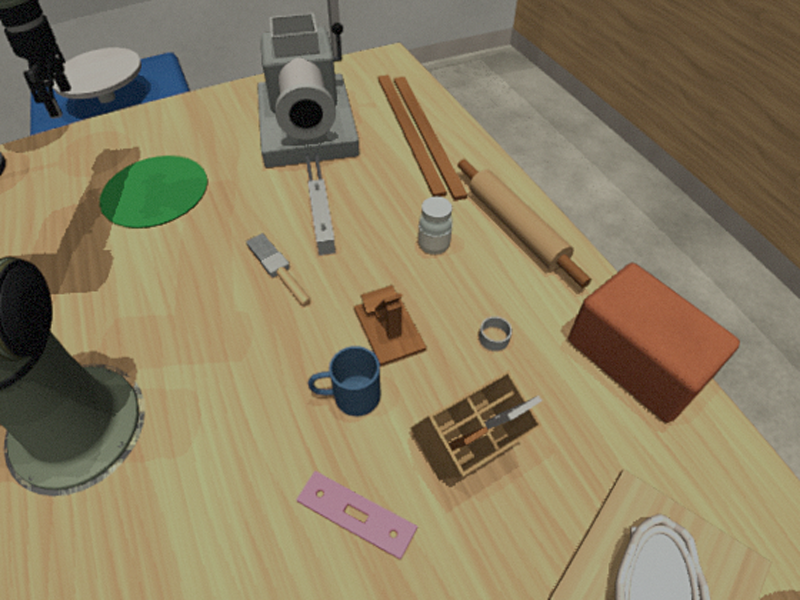

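The pictures show the carton in the scene view at about (245,350), with the plate's top at (215,350). The stand is at (397,325), the die bar runs (515,280)-(610,275), and the pink decoy is at (228,282). In the side view the plate's top is at (540,400), in the carton's right column. I'll write the ray helpers and locate these roughly.

```bash
cat > h.py <<'E'
from bench import bot, solve_ik, imaging
import cv2, numpy as np
from scipy.spatial.transform import Rotation as Rn
def R(e): return Rn.from_euler("xyz",e).as_matrix()
def E(M): return Rn.from_matrix(M).as_euler("xyz")
def ray(m,px):
    u=(np.atleast_2d(px)-m["K"][:2,2])/m["K"][0,0]
    s=u.copy()
    for _ in range(8): s=u/(1+m["k1"]*(s**2).sum(1,keepdims=True))
    d=np.c_[s[:,0],-s[:,1],-np.ones(len(s))]@R(m["rotation"]).T
    return np.array(m["position"],float),d/np.linalg.norm(d,axis=1,keepdims=True)
def on_plane(m,px,n,c):          # hit of rays with plane n.p=c
    p,d=ray(m,px); n=np.array(n,float)
    return p+d*((c-p@n)/(d@n))[:,None]
def at_z(m,px,z): return on_plane(m,px,[0,0,1],z)
def tri(m1,p1,m2,p2):            # points from two views, with miss distance
    a,d=ray(m1,p1); b,e=ray(m2,p2); out=[]
    for u,v in zip(d,e):
        t=np.linalg.lstsq(np.c_[u,-v],b-a,rcond=None)[0]
        P,Q=a+u*t[0],b+v*t[1]; out.append(np.r_[(P+Q)/2,np.linalg.norm(P-Q)])
    return np.array(out)
def proj(m,X):
    c=(np.atleast_2d(X)-m["position"])@R(m["rotation"]); s=np.c_[c[:,0],-c[:,1]]/-c[:,2:]
    s=s*(1+m["k1"]*(s**2).sum(1,keepdims=True)); return s*m["K"][0,0]+m["K"][:2,2]
def snap(n,f):
    m=imaging.camera_model(n); im=imaging.capture(n); cv2.imwrite("pics/"+f,im); np.save("pics/"+f+".npy",m,allow_pickle=True); return m,im
def load(f): return np.load("pics/"+f+".npy",allow_pickle=True).item(),cv2.imread("pics/"+f)
E
python3 - <<'E'
from h import *
S=imaging.camera_model("scene"); D=imaging.camera_model("side")
k=.7
a=np.array([[515,280],[605,270],[527,271],[596,269],[398,325],[250,320],[215,345],[268,262],[190,312],[500,240],[520,365],[330,275],[366,422]])*k
b=np.array([[322,248],[316,182],[321,228],[316,191],[390,330],[497,435],[538,400],[410,550],[303,490],[275,268],[436,207],[357,365],[496,333]])*k
print(np.round(tri(S,a,D,b)))
E
```

```text
[[ 498.  189.    5.    4.]
 [ 544.  336.   43.    3.]
 [ 507.  204.   41.    1.]
 [ 535.  323.   35.    9.]
 [ 536.  -42.    6.   12.]
 [ 549. -303.  128.   70.]
 [ 605. -329.  188.   19.]
 [ 387. -312.   27.  172.]
 [ 356. -326.   25.  159.]
 [ 399.  195.   -9.   12.]
 [ 704.  110.   98.    2.]
 [ 446. -131.   76.    1.]
 [ 697. -135.   15.    4.]]
```

```bash
cat >> h.py <<'E'
TC=R([-3.14025537,-2.00354254e-4,2.91777205]); _c=np.array([58.4954,550.8189,373.4892])-np.array([121.90857212,535.8707949,230.68104107])
CO=TC.T@_c; CR=TC.T@R([-0.2642,0.0028,1.3464])   # camera in tool frame
def look_pose(target,yaw,zt):     # tool pointing down at height zt, camera centre ray through target
    M=R([np.pi,0,yaw]); o=M@CO; d=M@CR@np.array([0,0,-1.]); c=np.array([0,0,zt])+o
    s=(target[2]-c[2])/d[2]; xy=np.array(target[:2])-(o+d*s)[:2]
    return np.array([xy[0],xy[1],zt]),[np.pi,0,yaw]
E
python3 - <<'E'
from h import *
print(CO.round(1),(CR@[0,0,-1]).round(3),(CR@[1,0,0]).round(2))
for n,t in dict(bar=(521,262,40),stand=(536,-42,50),carton=(580,-315,110)).items():
    for yaw in np.arange(-3,3.1,.5):
        p,o=look_pose(t,yaw,300); q=solve_ik(p,o)
        if q is not None: print(n,yaw.round(2),p.round(),np.round(q,2))
E
```

```text
[  65.2    0.3 -142.8] [-0.261 -0.002  0.965] [-0.  1.  0.]
bar -3.0 [478. 256. 300.] [ 0.36  0.28 -0.09  1.21  0.    0.21]
bar -2.5 [486. 236. 300.] [ 0.32  0.27 -0.09  1.21  0.   -0.33]
bar -2.0 [502. 222. 300.] [ 0.28  0.29 -0.07  1.21  0.   -0.86]
bar -1.5 [524. 218. 300.] [ 0.26  0.33 -0.02  1.23  0.   -1.38]
bar -1.0 [544. 225. 300.] [ 0.27  0.37  0.04  1.25  0.   -1.88]
bar -0.5 [559. 241. 300.] [ 0.29  0.41  0.1   1.27  0.   -2.36]
bar 0.0 [565. 262. 300.] [ 0.32  0.44  0.14  1.28  0.   -2.83]
bar 0.5 [560. 283. 300.] [0.35 0.44 0.16 1.29 0.   2.99]
bar 1.0 [545. 299. 300.] [0.38 0.43 0.14 1.28 0.   2.52]
bar 1.5 [524. 306. 300.] [0.41 0.4  0.1  1.26 0.   2.05]
bar 2.0 [503. 302. 300.] [0.41 0.36 0.04 1.24 0.   1.56]
bar 2.5 [486. 289. 300.] [ 0.41  0.32 -0.02  1.23  0.    1.05]
bar 3.0 [478. 269. 300.] [ 0.38  0.29 -0.07  1.21  0.    0.52]
stand -3.0 [495. -47. 300.] [-0.24  0.19 -0.2   1.18  0.   -0.39]
stand -2.5 [503. -66. 300.] [-0.28  0.21 -0.17  1.19  0.   -0.92]
stand -2.0 [519. -79. 300.] [-0.29  0.24 -0.13  1.2   0.   -1.43]
stand -1.5 [539. -83. 300.] [-0.29  0.28 
[... 814 characters left out ...]
 -1.79]
carton -1.5 [ 582. -340.  300.] [-0.64  0.54  0.32  1.35  0.   -2.28]
carton -1.0 [ 593. -336.  300.] [-0.62  0.56  0.35  1.36  0.   -2.77]
carton -0.5 [ 602. -327.  300.] [-0.61  0.57  0.36  1.36  0.    3.04]
carton 0.0 [ 605. -315.  300.] [-0.59  0.56  0.35  1.36  0.    2.55]
carton 0.5 [ 602. -303.  300.] [-0.58  0.54  0.32  1.35  0.    2.07]
carton 1.0 [ 594. -294.  300.] [-0.57  0.52  0.28  1.33  0.    1.57]
carton 1.5 [ 582. -290.  300.] [-0.58  0.49  0.24  1.31  0.    1.07]
carton 2.0 [ 570. -292.  300.] [-0.59  0.47  0.2   1.3   0.    0.55]
carton 2.5 [ 560. -300.  300.] [-0.61  0.46  0.19  1.29  0.    0.03]
carton 3.0 [ 555. -311.  300.] [-0.63  0.46  0.19  1.3   0.   -0.49]
```

Run:
```python
from h import *
def go(t,yaw,z,f):
    bot.move_ptp(*look_pose(t,yaw,z)); bot.dwell(.15); snap("wrist",f); print(f,bot.get_state()["t"])
go((521,262,40),2.9,270,"bar.png")
go((536,-42,50),2.9,270,"st1.png")
go((580,-250,110),2.9,330,"ca0.png")
go((580,-315,110),2.9,330,"ca1.png")
go((590,-325,110),2.2,330,"ca2.png")
ims=[cv2.imread(f"pics/{n}.png") for n in("bar","st1","ca1","ca2")]
cv2.imwrite("pics/m1.png",cv2.resize(np.vstack([np.hstack(ims[:2]),np.hstack(ims[2:])]),(800,600),interpolation=cv2.INTER_AREA))
```

```text
bar.png 2.0083
st1.png 3.375
ca0.png 4.4583
ca1.png 5.025
ca2.png 5.9583
```

View pics/m1.png

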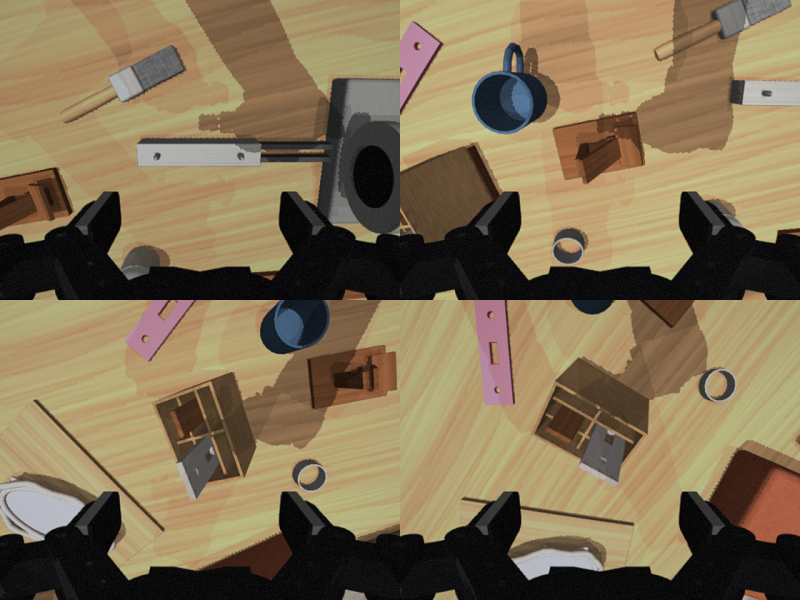

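The montage shows the bar top at (137-261,142-165) with pins at (157,155) and (240,155). The stand is at (600,148), and the plate leans out of the carton at (203,465) and (603,452) in the bottom two pictures. I'll zoom in for the exact corners.

Run:
```python
import cv2,numpy as np
def crop(f,x,y,w,s):
    im=cv2.imread(f"pics/{f}.png")[y:y+int(w*.75),x:x+w]
    im=cv2.resize(im,(400,300),interpolation=cv2.INTER_CUBIC)
    im=np.clip(im.astype(float)*1.5,0,255).astype(np.uint8)
    for k in range(x-x%20+20,x+w,20): cv2.putText(im,str(k),(int((k-x)*400/w)-8,8),0,.3,(255,0,255)); im[8:14,int((k-x)*400/w)]=(255,0,255)
    for k in range(y-y%20+20,y+int(w*.75),20): cv2.putText(im,str(k),(0,int((k-y)*400/w)+3),0,.3,(255,0,255)); im[int((k-y)*400/w),20:27]=(255,0,255)
    return im
a=[crop("st1",208,150,150,0),crop("bar",180,170,200,0),crop("ca1",200,90,200,0),crop("ca2",175,65,200,0)]
cv2.imwrite("pics/m2.png",np.vstack([np.hstack(a[:2]),np.hstack(a[2:])]))
```

```text
(no output)
```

View pics/m2.png

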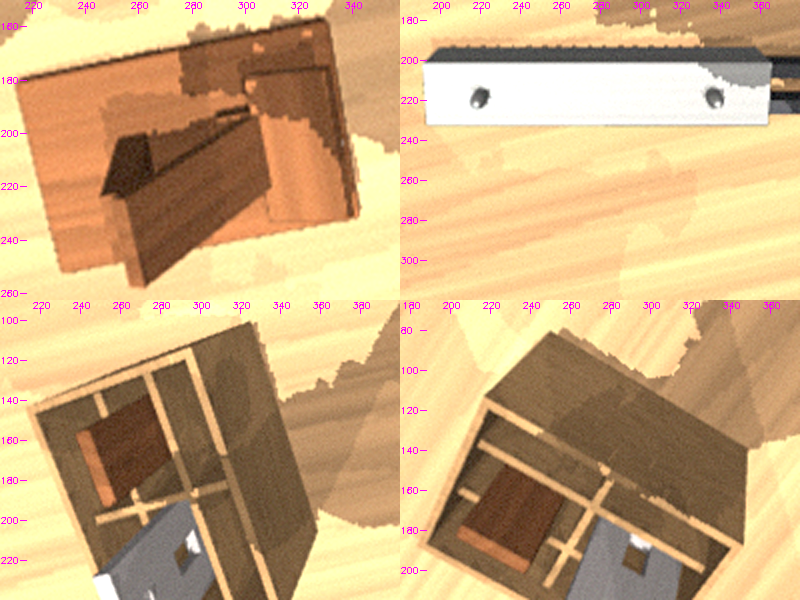

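Run:
```python
from h import *
mb,_=load("bar.png"); ms,_=load("st1.png"); m1,i1=load("ca1.png"); m2,i2=load("ca2.png")
c=at_z(mb,[[192.5,201],[365.5,201],[365.5,232.5],[192.5,232.5]],40); print("bar",c.round(1).tolist(),np.linalg.norm(np.diff(c,axis=0),axis=1).round(1),c.mean(0).round(1))
e=c[1]+c[2]-c[0]-c[3]; print("yaw",np.degrees(np.arctan2(e[1],e[0])))
c=at_z(ms,[[214.8,180],[329.9,156.8],[342.2,231.4],[230.5,252]],14); print("stand",c.round(1).tolist(),np.linalg.norm(np.diff(c,axis=0),axis=1).round(1),c.mean(0).round(1))
e=c[1]+c[2]-c[0]-c[3]; print("yaw",np.degrees(np.arctan2(e[1],e[0])))
print("rim",tri(m1,[[294,115],[216.5,144]],m2,[[218.5,115],[188.5,186.5]]).round(1))
out=[]
for im,(x,y,w,h) in((i1,(235,170,90,120)),(i2,(240,160,90,110))):
    hsv=cv2.cvtColor(im,cv2.COLOR_BGR2HSV); print(hsv[y+h//2,x+w//2])
    k=np.zeros(im.shape[:2],np.uint8); k[y:y+h,x:x+w]=((hsv[...,1]<60)&(hsv[...,2]>50))[y:y+h,x:x+w]*255
    k=cv2.morphologyEx(k,cv2.MORPH_OPEN,np.ones((3,3)))
    cs=max(cv2.findContours(k,0,2)[0],key=cv2.contourArea); print(cv2.approxPolyDP(cs,3,True)[:,0].tolist(),cv2.contourArea(cs))
    v=cv2.resize(im[y-10:y+110,x-30:x+130],(400,300),interpolation=cv2.INTER_CUBIC)
    cv2.drawContours(v,[((cs-[x-30,y-10])*2.5).astype(int)],-1,(0,0,255),1); print("crop origin",x-30,y-10); out.append(v)
cv2.imwrite("pics/m3.png",cv2.convertScaleAbs(np.hstack(out),alpha=1.4))
```

```text
bar [[487.8, 178.7, 40.0], [530.1, 351.5, 40.0], [563.6, 345.4, 40.0], [520.4, 168.6, 40.0]] [177.9  34.1 182.1] [525.5 261.1  40. ]
yaw 76.24799900654665
stand [[494.3, -102.7, 14.0], [499.4, 23.5, 14.0], [584.4, 19.9, 14.0], [578.4, -108.7, 14.0]] [126.3  85.2 128.7] [539.1 -42.   14. ]
yaw 87.5055269567391
rim [[ 4.911e+02 -2.789e+02  1.370e+02  4.000e-01]
 [ 5.008e+02 -3.585e+02  1.022e+02  1.500e+00]]
[ 0 21 84]
[[294, 191], [281, 194], [246, 228], [267, 279], [275, 277], [306, 229]] 3000.0
crop origin 205 160
[ 6 14 89]
[[274, 174], [250, 234], [301, 259], [315, 196]] 3410.5
crop origin 210 150
```

View pics/m3.png

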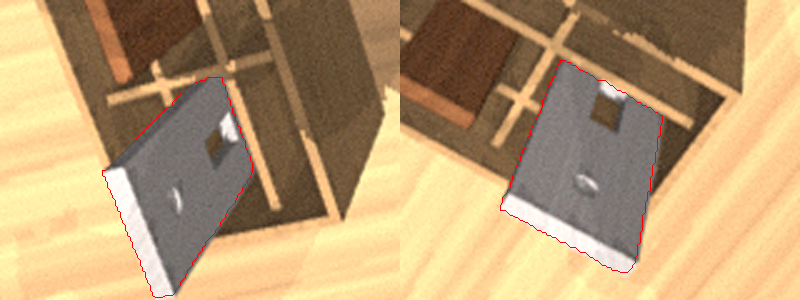

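Run:
```python
from h import *
m1,_=load("ca1.png"); m2,_=load("ca2.png"); S=imaging.camera_model("scene")
a=np.array([[122,166],[175,292],[104,172],[158,297],[176,202],[224,135]])/2.5+[205,160]
b=np.array([[110,194],[238,262],[101,208],[230,272],[186,184],[206,106]])/2.5+[210,150]
P=tri(m1,a,m2,b); print(P.round(1)); P=P[:,:3]
print("w",np.linalg.norm(P[0]-P[1]),np.linalg.norm(P[2]-P[3]),"t",np.linalg.norm(P[0]-P[2]),np.linalg.norm(P[1]-P[3]))
y=P[1]-P[0]+P[3]-P[2]; y/=np.linalg.norm(y); print("y",y.round(3))
d=(P[0]+P[1])/2-P[4]; print("d",np.linalg.norm(d),d/np.linalg.norm(d))
d=(P[0]+P[1])/2-P[5]; print("d",np.linalg.norm(d),d/np.linalg.norm(d))
print("top mid",P[:4].mean(0))
# rim corners: ca1/ca2 from m2 picture, 4th corner near (330,215) in m3
q=tri(m1,[[294,115],[216.5,144],[338/2.5+205,218/2.5+160]],m2,[[218.5,115],[188.5,186.5],[342/2.5+210,95/2.5+150]]);print(q.round(1))
```

```text
[[ 5.706e+02 -3.337e+02  1.746e+02  8.000e-01]
 [ 6.199e+02 -3.278e+02  1.740e+02  1.300e+00]
 [ 5.713e+02 -3.400e+02  1.734e+02  2.000e-01]
 [ 6.217e+02 -3.342e+02  1.697e+02  1.000e-01]
 [ 5.928e+02 -3.205e+02  1.571e+02  4.000e-01]
 [ 5.887e+02 -3.007e+02  1.042e+02  3.000e+00]]
w 49.64546800402847 50.844288244409796 t 6.536584626747237 7.864939110198929
y [ 0.992  0.117 -0.043]
d 20.166465099617245 [ 0.12008888 -0.50846026  0.85267041]
d 76.52528999161034 [ 0.0854803  -0.39265977  0.9157027 ]
top mid [ 595.85429735 -333.91261709  172.92978688]
[[ 4.911e+02 -2.789e+02  1.370e+02  4.000e-01]
 [ 5.008e+02 -3.585e+02  1.022e+02  1.500e+00]
 [ 6.237e+02 -2.638e+02  1.314e+02  1.200e+00]]
```

Plate checks out: width 50, thickness 7-8, and the top end's middle at (596,-334,173). Next are two more stand views, with yaw reversed, to fix the ledge and rest.

Run:
```python
from h import *
def go(t,yaw,z,f):
    bot.move_ptp(*look_pose(t,yaw,z)); bot.dwell(.15); snap("wrist",f); print(f,bot.get_state()["t"])
go((540,-42,40),1.2,240,"st2.png")
go((540,-42,40),-0.24,240,"st3.png")
def crop(f,x,y,w):
    im=cv2.imread(f"pics/{f}.png")[y:y+int(w*.75),x:x+w]
    im=cv2.convertScaleAbs(cv2.resize(im,(400,300),interpolation=cv2.INTER_CUBIC),alpha=1.6)
    return im
for f in("st2","st3"): m,_=load(f+".png"); print(proj(m,[539,-42,14]))
a=[]
for f in("st2","st3","st1","ca1"):
    m,_=load(f+".png"); c=proj(m,[539,-42,30])[0]; x,y=max(0,min(int(c[0]-80),400)),max(0,int(c[1]-60)); print(f,x,y); a.append(crop(f,x,y,160))
cv2.imwrite("pics/m4.png",np.vstack([np.hstack(a[:2]),np.hstack(a[2:])]))
```

```text
st2.png 7.45
st3.png 11.6917
[[276.73633618 205.58501251]]
[[279.44249335 207.77712896]]
st2 196 149
st3 199 151
st1 199 149
ca1 400 47
```

View pics/m4.png

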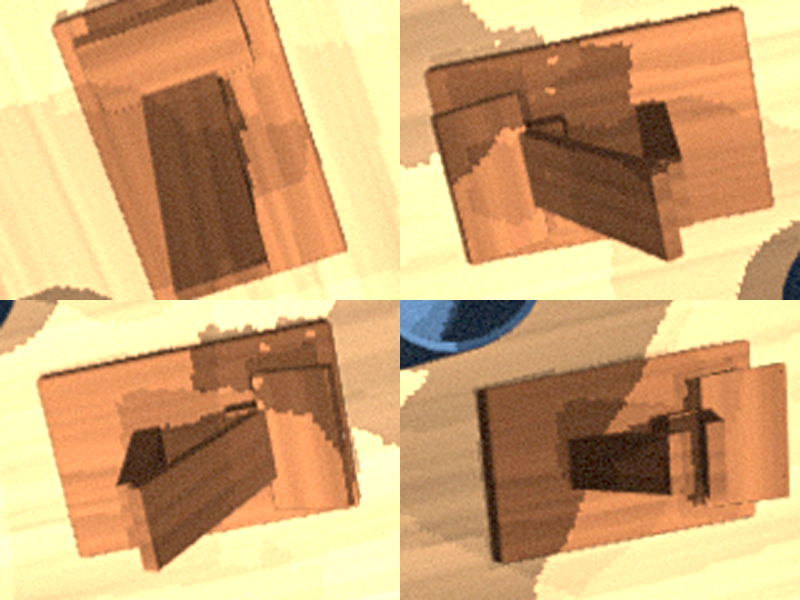

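Run:
```python
from h import *
m1,_=load("st1.png"); m3,_=load("st3.png"); m2,_=load("st2.png")
o1=np.array([199,149]);o3=np.array([199,151])
A=lambda p:(np.array(p,float)-[0,300])/2.5+o1
B=lambda p:(np.array(p,float)-[400,0])/2.5+o3
n=["outer -y","outer +y","inner -y","inner +y","rtop -y","rtop +y","foot -y","foot +y"]
P=tri(m1,A([[348,508],[330,363],[272,510],[252,372],[158,571],[140,488],[275,478],[260,410]]),
      m3,B([[433,117],[470,263],[521,93],[551,246],[652,172],[670,258],[524,128],[538,203]]))
for s,p in zip(n,P): print(s,p.round(1))
a=at_z(m1,A([[40,378],[328,320],[357,505],[78,556]]),14); b=at_z(m3,B([[772,205],[470,263],[428,70],[740,8]]),14)
print(a.round(1),b.round(1))
for c in(a,b):
    for i,j in((0,1),(3,2),(0,3),(1,2)): e=c[j]-c[i]; print(np.linalg.norm(e).round(1),np.degrees(np.arctan2(e[1],e[0])).round(1),end="; ")
```

```text
outer -y [571.7  12.9  49.5   1. ]
outer +y [511.9  17.5  44.9   0.8]
inner -y [ 5.701e+02 -1.810e+01  3.440e+01  2.000e-01]
inner +y [509.1 -13.7  38.8   1.4]
rtop -y [553.1 -60.3 119.1   0.9]
rtop +y [524.2 -59.3 116.    1.2]
foot -y [556.6 -14.7  33.4   2. ]
foot +y [ 5.262e+02 -1.340e+01  3.510e+01  1.000e-01]
[[ 494.5 -102.5   14. ]
 [ 499.7   23.7   14. ]
 [ 583.9   19.5   14. ]
 [ 577.7 -108.8   14. ]] [[ 495.7 -104.6   14. ]
 [ 500.9   24.5   14. ]
 [ 584.4   18.2   14. ]
 [ 578.8 -108.1   14. ]]
126.4 87.7; 128.5 87.2; 83.4 -4.3; 84.3 -2.9; 129.2 87.7; 126.4 87.5; 83.2 -2.4; 83.8 -4.3;
```

Base 127x84, rest length 95.1, rest slope about 29° and ledge width 60: all agree with the given sizes. Now I'll check IK for the whole plan before moving.

```bash
cat >> h.py <<'E'
Z=np.array([0,0,1.])
def h_(deg): a=np.radians(deg); return np.array([np.cos(a),np.sin(a),0])
cx=h_(96.5); L=-np.sin(np.radians(20))*cx+np.cos(np.radians(20))*Z; N=np.cos(np.radians(20))*cx+np.sin(np.radians(20))*Z
TOP=np.array([595.9,-333.9,172.9])
sx=h_(87.); F=.866*sx+.5*Z; U=-.5*sx+.866*Z
REST=np.array([538.7,-52.2,110.2])
def tool(z,y): z=z/np.linalg.norm(z); y=y-(y@z)*z; y/=np.linalg.norm(y); return E(np.c_[np.cross(y,z),y,z])
GD=40   # tip depth below plate top
E
python3 - <<'E'
from h import *
def show(s,p,o): q=solve_ik(p,o); print(s,None if q is None else np.round(q,2))
for s in(1,-1):
    o=tool(-L,s*N); 
    for k,d in dict(pre=60,grasp=-GD,out=160).items(): show((s,k),TOP+d*L,o)
    o=tool(-U,s*F); c=REST+(85-GD)*U
    for k,d in dict(above=70,place=0).items(): show((s,k),c+d*U+5*F,o)
bx=h_(76.2); seat=np.array([525.5,261.1,44])
for s in(1,-1):
  for a in(0,15,30,45):
    c,si=np.cos(np.radians(a)),np.sin(np.radians(a))
    z=-F*c-U*si; o=tool(z,s*np.cross(Z,sx)); g=REST+19*z
    show((s,a,"pre"),g-90*z,o); show((s,a,"g"),g,o); show((s,a,"up"),g+20*F+60*Z,o)
    for e in(1,-1):  # plate up-direction goes to e*bar x; plate F face up
        zz=-Z*c-e*bx*si; yy=s*e*np.cross(Z,bx)*-1 if False else s*np.cross(Z,bx)*e
        show((s,a,"seat",e),seat+19*zz,tool(zz,-yy)); show((s,a,"seat'",e),seat+19*zz,tool(zz,yy))
E
```

```text
(1, 'pre') [-0.74  0.85  0.64  1.63  0.23 -0.88]
(1, 'grasp') [-0.71  0.83  0.37  1.37  0.23 -0.85]
(1, 'out') [-0.77  1.04  1.27  2.08  0.22 -0.91]
(1, 'above') [-0.58  0.5  -0.09  1.26  0.45 -0.59]
(1, 'place') [-0.53  0.53 -0.21  1.09  0.46 -0.53]
(-1, 'pre') [-0.74  0.85  0.64  1.63  0.23  2.26]
(-1, 'grasp') [-0.71  0.83  0.37  1.37  0.23  2.29]
(-1, 'out') [-0.77  1.04  1.27  2.08  0.22  2.23]
(-1, 'above') [-0.58  0.5  -0.09  1.26  0.45  2.55]
(-1, 'place') [-0.53  0.53 -0.21  1.09  0.46  2.61]
(1, 0, 'pre') [ 0.34  0.81 -0.07  1.27 -0.93 -0.89]
(1, 0, 'g') [ 0.21  0.79 -0.24  0.97 -0.99 -1.07]
(1, 0, 'up') [ 0.24  0.71 -0.18  1.15 -0.98 -1.03]
(1, 0, 'seat', 1) [ 0.34  0.6  -0.34  0.63  0.    2.15]
(1, 0, "seat'", 1) [ 0.34  0.6  -0.34  0.63  0.   -0.99]
(1, 0, 'seat', -1) [ 0.34  0.6  -0.34  0.63  0.   -0.99]
(1, 0, "seat'", -1) [ 0.34  0.6  -0.34  0.63  0.    2.15]
(1, 15, 'pre') [ 0.24  0.61 -0.19  1.05 -0.74 -1.17]
(1, 15, 'g') [ 0.13  0.63 -0.34  0.78 -0.77 -1.31]
(1, 15, 'up') [ 0.16  0.56 -0.26  0.97 -0.76 -1.27]
(1, 15, 'seat', 1) [ 0.43  0.72 -0.14  0.88 -0.2   2.26]
[... 1824 characters left out ...]
.7  -0.52  1.67]
(-1, 30, 'up') [ 0.06  0.45 -0.31  0.88 -0.52  1.7 ]
(-1, 30, 'seat', 1) [ 0.51  0.88  0.09  1.16 -0.37 -0.75]
(-1, 30, "seat'", 1) [ 0.51  0.88  0.09  1.16 -0.37  2.4 ]
(-1, 30, 'seat', -1) [ 0.1   0.53 -0.64  0.21  0.49  1.96]
(-1, 30, "seat'", -1) [ 0.1   0.53 -0.64  0.21  0.49 -1.18]
(-1, 45, 'pre') [-0.05  0.37 -0.3   0.9  -0.26  1.57]
(-1, 45, 'g') [-0.1   0.46 -0.42  0.68 -0.26  1.52]
(-1, 45, 'up') [-0.06  0.38 -0.33  0.86 -0.26  1.56]
(-1, 45, 'seat', 1) [ 0.57  1.07  0.36  1.49 -0.51 -0.59]
(-1, 45, "seat'", 1) [ 0.57  1.07  0.36  1.49 -0.51  2.55]
(-1, 45, 'seat', -1) [-0.02  0.59 -0.73  0.03  0.76  1.88]
(-1, 45, "seat'", -1) [-0.02  0.59 -0.73  0.03  0.76 -1.26]
```

Run:
```python
from h import *
q6=bot.get_state()["qpos"][5]; s=1 if abs(q6+.88)<abs(q6-2.26) else -1; print("s",s,q6)
o=tool(-L,s*N)
bot.move_ptp(TOP+60*L,o); bot.grip(.5,60)
print("hit",bot.movel(TOP-GD*L,max_speed=120,threshold=15))
g=bot.get_state(); print(g["contact_force"].round(1)); bot.grip(0,70)
g=bot.get_state(); print("grip",g["opening"],g["gripper_force"],g["contact_force"].round(1),g["t"])
print(bot.movel(TOP-(GD-15)*L,max_speed=60)); g=bot.get_state(); print(g["opening"],g["gripper_force"],g["contact_force"].round(1))
snap("wrist","g1.png"); cv2.imwrite("pics/m5.png",np.vstack([cv2.imread("pics/g1.png")]))
```

```text
s 1 -3.1172144463202534
hit False
[-0.6  0.3  0.5]
grip 0.08613839927451027 69.9723408101272 [-0.2  1.6  5.7] 15.5
False
0.08396814388079384 69.4847570980346 [-1.7  4.5  3.8]
```

View pics/m5.png

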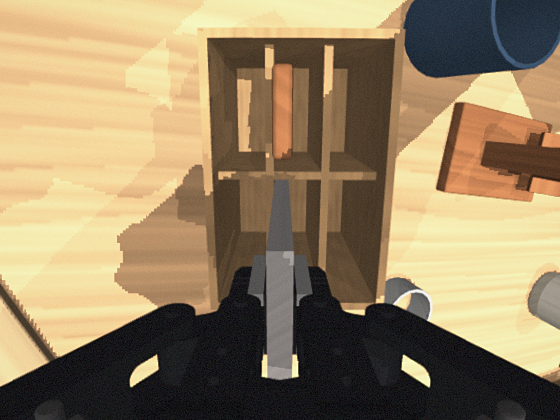

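The fingers hold the plate squarely across its thickness at about (280,320), and it is starting to leave the carton beside the rib. Next: pull it out, carry it over and lean it on the stand.

Run:
```python
from h import *
bot.movel(TOP+(160-GD)*L,max_speed=150)
g=bot.get_state(); print("out",g["opening"],g["contact_force"].round(1),g["t"])
o=tool(-U,F); c=REST+(85-GD)*U+8*F
bot.movel([565,-230,335],rot=o,max_speed=200)
bot.movel(c+80*U,max_speed=200); bot.movel(c+15*U,max_speed=120); bot.dwell(.2)
print("ledge",bot.movel(c-8*U,max_speed=25,threshold=8))
g=bot.get_state(); d=g["tcp_pos"]-REST; print("u,f,lat",d@U,d@F,d@np.cross(Z,sx),g["contact_force"].round(1),g["opening"],g["t"])
snap("wrist","p1.png"); snap("side","p1s.png"); snap("scene","p1c.png")
a=cv2.imread("pics/p1.png")
def crop(f,x,y,w,h): return cv2.convertScaleAbs(cv2.resize(cv2.imread("pics/"+f)[y:y+h,x:x+w],(400,300),interpolation=cv2.INTER_CUBIC),alpha=1.4)
cv2.imwrite("pics/m6.png",np.vstack([np.hstack([crop("p1s.png",200,140,160,120),crop("p1c.png",210,150,160,120)]),np.hstack([cv2.resize(a,(400,300)),cv2.resize(a,(400,300))])]))
```

```text
out 0.08034627093916945 [ 1.3  0.8 -2. ] 17.0667
ledge True
u,f,lat 42.957390866007295 7.812827090810968 -0.13048161125551314 [ 0.5 -2.1  3.8] 0.08580569378790981 20.5583
```

View pics/m6.png

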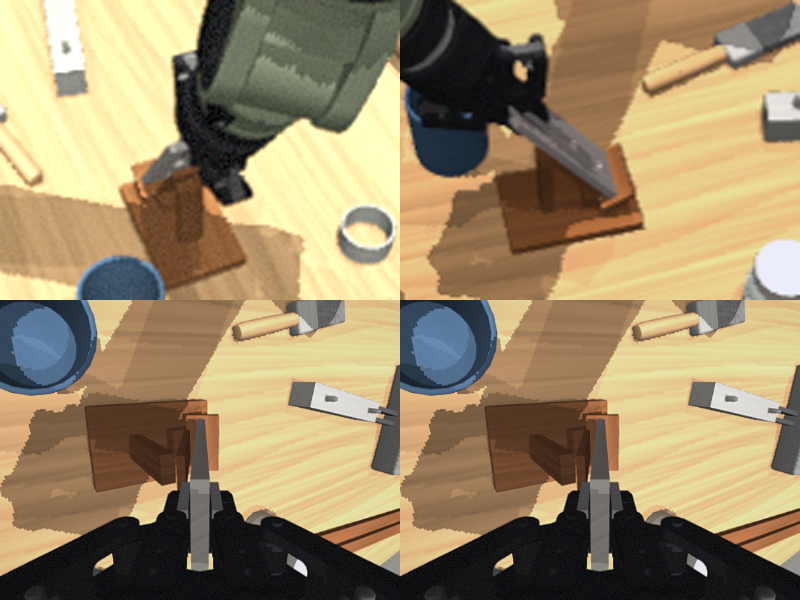

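The plate's foot is on the ledge, seen at about (205,425) in the wrist view, with a gap of roughly 8 mm to the rest. I'll push it back to contact, then release.

Run:
```python
from h import *
p=bot.get_state()["tcp_pos"]; bot.dwell(.2)
print("rest",bot.movel(p+1*U-16*F,max_speed=25,threshold=6))
g=bot.get_state(); d=g["tcp_pos"]-REST; print("u,f",d@U,d@F,g["contact_force"].round(1))
bot.grip(.25); bot.dwell(.2); g=bot.get_state(); print(g["opening"],g["contact_force"].round(1))
bot.grip(.5); p=bot.get_state()["tcp_pos"]
bot.movel(p+90*U,max_speed=150); bot.dwell(.3)
snap("wrist","p2.png"); print(bot.get_state()["t"])
```

```text
rest True
u,f 42.9484346342873 0.8766770386226987 [0.3 0.2 5.8]
0.24864360756483875 [ 0.2  0.1 -0.3]
23.2583
```

View pics/p2.png

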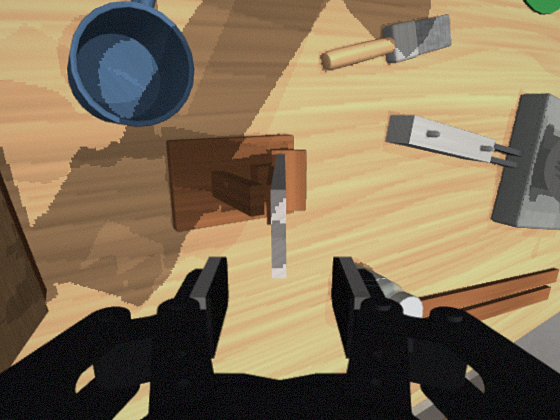

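The plate is leaning home: its top end is at (278,270) and its foot on the ledge at (280,160), and the hand is off it. Next I'll view the bar pins, then the plate's holes, from the same tool-relative pose so that camera bias cancels.

```bash
cat >> h.py <<'E'
sy=np.cross(Z,sx); bx=h_(76.2); SEAT=np.array([525.5,261.1,44])
OG=tool(-F,sy)
def OB(deg): return tool(-Z,-np.cross(Z,h_(deg)))
E
python3 - <<'E'
from h import *
p=bot.get_state()["tcp_pos"]; bot.movel(p+60*Z,max_speed=200)
bot.move_ptp(SEAT+100*Z,OB(76.2)); bot.dwell(.2); snap("wrist","b2.png"); print(bot.get_state()["t"],bot.get_state()["qpos"].round(2))
bot.movel(SEAT+[0,0,200],max_speed=250)
bot.move_ptp(REST+140*F,OG); bot.movel(REST+100*F,max_speed=150); bot.dwell(.2); snap("wrist","s2.png"); g=bot.get_state(); print(g["t"],g["qpos"].round(2))
a=[cv2.resize(cv2.imread(f"pics/{n}.png")[60:360,80:480],(400,300)) for n in("b2","s2")]
a=[cv2.resize(cv2.imread(f"pics/{n}.png")[90:390,205:355],(300,600),interpolation=cv2.INTER_CUBIC) for n in("b2","s2")]
cv2.imwrite("pics/m7.png",cv2.convertScaleAbs(np.hstack(a),alpha=1.3))
E
```

```text
26.3 [ 0.33  0.46 -0.22  0.89  0.    2.15]
29.9917 [ 0.37  0.82 -0.01  1.36 -0.91 -0.83]
```

View pics/m7.png

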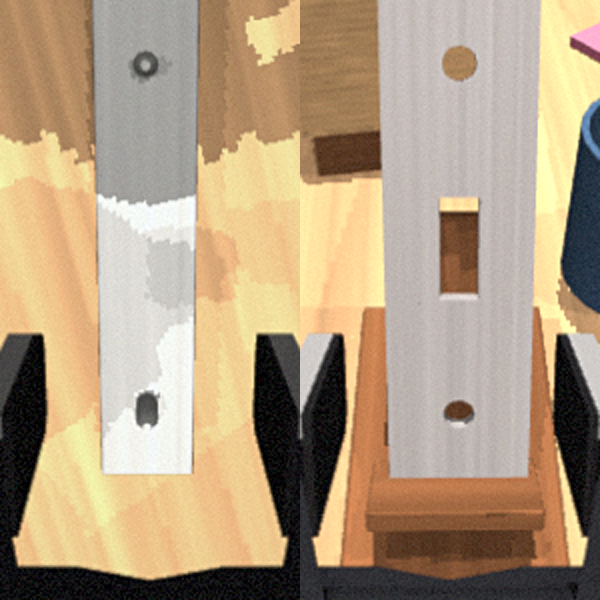

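The bar view shows the pins at (145,64) and (147,408) and the bar's free end at row 473. The stand view shows the plate's holes at (459,63) and (458,412), its foot edge at row 478 on the ledge, and its back against the rest. Now I'll compute both in world and tool coordinates.

Run:
```python
from h import *
mb,ib=load("b2.png"); ms,_=load("s2.png")
f=lambda p:np.array(p,float)/2+[205,90]
by=np.cross(Z,bx)
def B(n,px,z):
    d=at_z(mb,f(px),z)-SEAT
    print(n,np.c_[d@bx,d@by].round(2).tolist())
B("upper pin tip/base",[[145,64]],58); B("",[[145,65]],40)
B("lower pin: near base edge, far tip edge",[[147,391]],40); B("",[[147,427]],58)
B("free end corners",[[103,474],[193,473]],40); B("edges upper",[[93,10],[198,10]],40)
B("edges mid",[[97,240],[196,240]],40)
px=f(np.array([[159,63],[158,412],[90,478],[229,478],[80,50],[240,50],[159,198],[159,297]]))
P=on_plane(ms,px,F,REST@F+4)-REST
for n,p in zip(["uh","lh","foot l","foot r","l","r","win top","win bot"],P): print(n,(p@U).round(2),(p@sy).round(2))
# camera pose consistency vs nominal
for m,p,o in((mb,SEAT+100*Z,OB(76.2)),(ms,REST+100*F,OG)):
    M=R(o); print((M.T@(np.array(m["position"])-p)).round(2),(E(CR.T@M.T@R(m["rotation"]))).round(4))
```

```text
upper pin tip/base [[59.38, 0.0]]
 [[58.55, 0.1]]
lower pin: near base edge, far tip edge [[-56.49, -0.31]]
 [[-61.08, -0.34]]
free end corners [[-90.84, 16.3], [-90.45, -17.52]]
edges upper [[75.68, 16.55], [75.63, -16.75]]
edges mid [[0.18, 16.67], [0.14, -17.18]]
uh 60.09 1.82
lh -60.31 1.81
foot l -87.09 -22.95
foot r -87.12 27.82
l 64.09 -22.82
r 64.08 27.08
win top 17.01 1.94
win bot -17.17 2.03
[  66.01    1.2  -142.86] [-0.0013 -0.0014 -0.0011]
[  66.15   -1.09 -143.77] [ 0.0011 -0.0008 -0.0002]
```

Pins ±60 (midpoint -0.5, -0.2 mm, yaw +0.17°) and holes ±60.2 agree with the sizes given. Next: grasp across the width, lift, and re-measure the plate in the hand.

Run:
```python
from h import *
bot.grip(.85)
lat=1.0*sy
bot.movel(REST+60*F+lat,max_speed=150)
print("hit",bot.movel(REST-18*F+lat,max_speed=80,threshold=12))
bot.grip(0,70); g=bot.get_state(); print("grip",g["opening"]*85,g["gripper_force"],g["contact_force"].round(1),g["t"])
p=g["tcp_pos"]; bot.movel(p+12*U,max_speed=80); bot.movel(p+12*U+40*F+60*Z,max_speed=150); bot.dwell(.25)
g=bot.get_state(); print(g["opening"]*85,g["contact_force"].round(1),g["t"])
m,im=snap("wrist","h1.png")
cv2.imwrite("pics/m8.png",cv2.convertScaleAbs(im,alpha=1.3))
```

```text
hit False
grip 48.10876218910745 71.49564027786255 [-1.1  5.2  3.3] 32.275
48.055017531574656 [-0.3 -0.7 -1.2] 33.5583
```

View pics/m8.png

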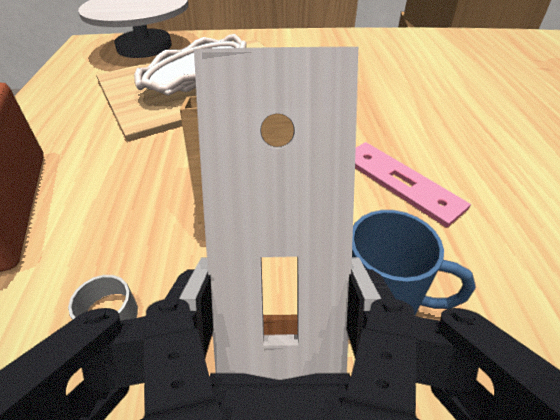

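Run:
```python
from h import *
m,im=load("h1.png"); m2=dict(m); m2["position"]=CO; m2["rotation"]=E(CR)   # tool-frame camera
px=[[277.5,131],[262,257],[298,257],[263,348],[298,348],[196,52],[357,46],[200,131],[354.5,131],[207.5,250],[351.5,250]]
hsv=cv2.cvtColor(im,cv2.COLOR_BGR2HSV)
k=(hsv[100:165,250:305,1]>50).astype(np.uint8)
n,lab,st,ce=cv2.connectedComponentsWithStats(k); i=1+np.argmax(st[1:,4]); print("hole px",ce[i]+[250,100],st[i])
px[0]=ce[i]+[250,100]
for zf in(-22,): print(at_z(m2,px,zf).round(2)[:,:2].tolist())
# same camera in tool frame: pins from b2
mb,_=load("b2.png"); mb["position"]=CO; mb["rotation"]=E(CR)
f=lambda p:np.array(p,float)/2+[205,90]
print("pins tool", at_z(mb,f([[145,64]]),100-14).round(2),at_z(mb,f([[147,391],[103,474],[193,473]]),104).round(2).tolist())
```

```text
hole px [276.97488584 129.80022831] [ 11  13  33  34 876]
[[59.42, -0.7], [16.27, -5.99], [16.27, 6.48], [-20.36, -6.13], [-20.36, 6.98], [82.79, -25.25], [84.45, 23.56], [59.12, -25.18], [59.09, 23.93], [18.83, -24.8], [18.83, 24.93]]
pins tool [[58.85 -1.28 86.  ]] [[-56.9, -0.91, 104.0], [-91.22, -17.49, 104.0], [-90.77, 16.3, 104.0]]
```

The plate is in hand: the pads are at (205,300) and (360,300), the upper hole is at (277,130), and it is turned about 1.1° in the hand. I'll correct for that, carry it over the bar, trim the pose from the measured TCP, and lower it with a force guard.

```bash
cat >> h.py <<'E'
YAW=76.37-1.1; OP=OB(YAW); ST=SEAT-.5*bx-.18*np.cross(Z,bx)
TG=ST-R(OP)@np.array([-.6,.4,0]); TG[2]=0     # TCP xy for holes over pins
E
python3 - <<'E'
from h import *
p=bot.get_state()["tcp_pos"]; bot.movel(p+80*Z,max_speed=200)
bot.move_ptp(TG+180*Z,OP); bot.movel(TG+62*Z,max_speed=150); bot.dwell(.3)
g=bot.get_state(); err=g["tcp_pos"]-(TG+62*Z); rot=E(R(OP).T@R(g["orientation"])); print("err",err.round(2),np.degrees(rot).round(2),g["opening"]*85,g["t"])
c=TG-[err[0],err[1],0]
hit=bot.movel(c+25*Z,max_speed=20,threshold=8); g=bot.get_state()
print("hit",hit,g["tcp_pos"]-TG,g["contact_force"].round(1),g["wrist_torque"].round(2),g["t"])
snap("side","f1s.png"); snap("scene","f1c.png"); snap("wrist","f1w.png")
E
```

```text
err [0.47 0.17 0.71] [-0.06  0.04 -0.  ] 48.211731728681755 38.0583
hit False [-0.48158943 -0.21574192 25.5941188 ] [-4.3 -1.   4.9] [-0.18  0.46  0.04] 40.0583
```

Run:
```python
from h import *
p=bot.get_state()["tcp_pos"]
bot.movel(p-2*Z,max_speed=15,threshold=12); g=bot.get_state(); print(g["tcp_pos"][2],g["contact_force"].round(1))
bot.grip(.7); bot.dwell(.1); bot.grip(.9); p=bot.get_state()["tcp_pos"]
bot.movel([SEAT[0],SEAT[1],144],rot=OB(76.2),max_speed=150); bot.dwell(.25)
m,im=snap("wrist","e1.png"); print(bot.get_state()["t"],bot.get_state()["contact_force"].round(1))
# aluminium outline: edges by row/column brightness
by=np.cross(Z,bx)
hsv=cv2.cvtColor(im,cv2.COLOR_BGR2HSV); k=((hsv[...,1]<40)&(hsv[...,2]>70)).astype(np.uint8)*255
for r in(100,130,160,190,220,250,280,300,320):
    c=np.flatnonzero(k[r,200:360])+200
    if len(c):
        d=at_z(m,[[c[0]-.5,r],[c[-1]+.5,r]],48)-SEAT; print(r,c[0],c[-1],len(c),(d@bx).round(1),(d@by).round(1))
col=np.flatnonzero(k[:,295]); d=at_z(m,[[295,col[0]-.5],[295,col[-1]+.5]],48)-SEAT; print("col",col[0],col[-1],(d@bx).round(1))
for r0,z in((122,48),(294,48)):
    w=hsv[r0-25:r0+25,255:300]; j=((w[...,2]<100)|(w[...,1]>60)).astype(np.uint8); n,l,st,ce=cv2.connectedComponentsWithStats(j)
    for s,q in zip(st[1:],ce[1:]):
        if s[4]>15: d=at_z(m,[q+[255,r0-25]],z)[0]-SEAT; print("blob",s.tolist(),d@bx,d@by)
```

```text
25.502211374216362 [-6.6 -3.1 16.2]
42.4 [-0.5  0.5 -0.3]
100 240 320 81 [72.3 72.3] [ 24.3 -25.3]
130 241 319 79 [54.2 54.2] [ 24.2 -25.2]
160 241 319 79 [35.4 35.4] [ 24.6 -25.7]
190 242 318 77 [15.9 15.9] [ 24.5 -25.5]
220 243 317 75 [-4.4 -4.4] [ 24.4 -25.4]
250 243 316 74 [-25.7 -25.7] [ 25.  -25.3]
280 244 315 72 [-48. -48.] [ 24.9 -25.2]
300 245 314 65 [-63.5 -63.5] [ 24.7 -24.9]
320 245 314 70 [-79.6 -79.6] [ 25.1 -25.3]
col 73 326 [ 88.3 -84.9]
blob [17, 15, 17, 18, 209] 59.81769426216444 -0.3894863139751077
blob [17, 21, 16, 14, 159] -60.328747965271496 -0.042783459031784245
```

```bash
python3 -c "
from bench import bot
print(bot.sign_off(),bot.get_state()['t'])"
```

```text
the job is handed in; nothing more can be done
the job is handed in; nothing more can be done
```

I leaned the die plate on the stand and let it go, then regripped it across its width, seated it flat on the die bar over both pins, released it and handed the job in at about 42 s; the last image measured it level at seat height, but I viewed 11 pictures (limit 10) and did not re-check that the other objects stayed put.

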